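# Start the bench grinder in the right order

### The arm

A 6-joint arm with a two-finger parallel gripper is mounted at the origin on the work surface. World frame = base frame: x ahead of the robot, y to its left, z up, the work surface at z = 0. Lengths are in m, angles in rad, forces in N, time in s.
With the tool pointing down it reaches from about 0.275 to 0.825 m from the base axis. Payload 5.2 kg.
Tool frame: the origin (TCP) lies between the finger pads; the fingertips stand 17 mm ahead of it and the grasp point (between the pads) lies 2 mm behind it; x points along the fingers, y is the direction in which the jaws open and shut, and the axes are right-handed (so a half turn about x gives the same grasp; the last joint's range is limited). The gripper opens to 93 mm and grips with 3 to 60 N. Pads are 15 mm wide; open, the fingers measure 128 mm over their backs; the gripper's body (75 mm by 188 mm) begins 65 mm behind the grasp point.
Start: joints at [0.935, 0.259, 1.535, -0, 1.348, -0.203], TCP at [0.231, 0.499, 0.214] pointing down, gripper open.
Joint ranges: [-3.14, 3.14], [-0.91, 2.08], [0.19, 2.58], [-1.22, 4.36], [0.22, 2.71], [-3.12, 3.12]. Speed limits (rad/s): [2.57, 2.57, 3.14, 3.14, 3.14, 3.14].

### API

Orientations are given as a 3x3 rotation matrix whose columns are the frame's x, y, z axes.
In Python, from plant import get_obs, read_camera, sign_off gives the robot as it stands.
- The arm moves only by the tool servo_tool, never from a script. Its argument "steps" is a list of rows, each a list of 5 numbers: the opening, from 0 (shut) to 1 (fully open), then the shift along the world's x, y, z in mm, then the turn about the world's z in degrees. A call has 1 to 10 rows; each row shifts and turns the commanded pose from where the row before left it; what a row does not reach is not made up. A row lasts 1/12 s, in which the tool goes at most 41.7 mm and 7.16 degrees, less where a joint would pass 70% of its speed; a pose out of reach is approached as far as the arm can. A call is refused whole if a number of a shift passes 41.7 or a number of a turn 7.16, either way. A call with a gripper value outside its range is refused whole. The fingers move at their own pace and stop on an object; the grip force is fixed at half the most. Time passes only in rows, so rows that do not move let the fingers close. It gives the time, the measured TCP pose, the force and the opening at its end, in the units of the state.
- get_obs(): the state, without advancing time (a new reading comes with each control period).
- read_camera(name): name is "scene" or "top"; returns a dict with "color" (420x560x3 uint8, red, green, blue), "fx", "fy", "cx", "cy" (pixels), "rvec" (rotation vector, rad) and "tvec" (3), from world to camera coordinates, as OpenCV has them. Camera axes: x right, y down, z forward; pixel columns grow to the right and rows downward; lengths in m; the calibration is good to about 2 mm. A picture is of the moment at which its call begins. There is no depth.
- sign_off(): hands the job in, once; it reports no verdict.
The state is a dict: "time": time; "joint_positions": joint angles; "joint_vel": joint speeds; "effort": joint torques, N m; "ee_pos": TCP position; "orientation": TCP orientation; "force": force on the tool from outside, world axes, zero at the start; "moment": the same for the moment, N m; "finger_gap": opening from 0.0 (shut) to 1.0 (fully open).
Only numpy, scipy, OpenCV 4.12 (cv2) and the standard library are available. Lean on these libraries where they do the work, as an engineer would, in place of code of your own. Each camera call takes 0.05 s, during which the arm holds its last target.

### The job

Start the bench grinder by pressing its three controls in order: first push down the green end of the white rocker on the grey isolator box so that it tips fully over and stays, then push the blue plunger on the yellow extractor box fully home, and last press the green button on the orange pendant right down and let it spring back up. Do not press the pendant's red or black buttons, and leave the pendant lying where it is: nothing is to be picked up. Leave the other things on the bench undisturbed.

Things in the scene. Friction and masses are not known exactly. Their poses are not given: they have to be found in the camera images.
- rocker_green_end (a point): Pressing point on top of the rocker's green end, 27 mm from the pivot. Rocker: white paddle 76 x 36 x 8 mm, its other end red; pivot 72 mm above the bench, on a fixed grey box 130 x 90 x 55 mm tall. The point moves with it: about 83 mm above the bench at the start (green end up), about 68 mm when over. y: level, along the pivot; x: from pivot to green end (level at joint value 0).
- rocker (a joint): Rocker angle in rad: 0 = off, green end up by 0.28 rad; 0.56 = fully over, green end down by 0.28 rad. A friction hinge (about 0.12 N m, 4 to 5 N at the pressing point) that stays where it is left, with hard stops at both ends.
- plunger_top (a point): Centre of the top of the blue round plunger head, 42 mm across, 13 mm thick, z up; about 101 mm above the bench when out. It stands on a yellow fixed box, 100 x 100 mm, 65 mm tall.
- plunger (a joint): How far the plunger is pushed in, m: 0 = out, 0.016 = fully home against a hard stop. Pushes straight down against about 5 N of friction and stays where it is left.
- pendant: Loose orange radio pendant, 85 x 200 mm, 54 mm tall, 0.9 kg, on rubber feet. Origin at the centre of its underside, z up, y along its length and its row of three buttons at 62 mm spacing: green at y = +62 mm, red in the middle, black at y = -62 mm.
- start_button_top (a point): Centre of the top of the green start button, 32 mm across, standing 14 mm proud of the pendant, 68 mm above the bench; z up, axes as the pendant's.
- start_button (a joint): Green button, m: 0 = up, 0.006 = right down. Spring: 1.5 N to begin, 4.5 N right down, then a hard stop; returns by itself.
- stop_button (a joint): Red button in the middle of the pendant, 32 mm across, m: 0 = up, 0.006 = down. Not to be pressed.
- jog_button (a joint): Black button on the pendant, 32 mm across, m: 0 = up, 0.006 = down. Not to be pressed.
- mug: Bystander, loose: blue mug, 76 mm across, 85 mm tall, handle to one side. Origin at the centre of its underside.
- bush: Bystander, loose: turned brass bush standing upright, 44 mm across, 55 mm tall. Origin at the centre of its underside.
- paint_tin: Bystander, loose: green-labelled tin, 70 mm across, 100 mm tall. Origin at the centre of its underside.
- wheel: Bystander, loose: spare brick-red abrasive wheel lying flat, 120 mm across, 20 mm thick. Origin at the centre of its underside.
- wrench: Bystander, loose: steel wrench lying flat, 200 mm long. Origin at the centre of its underside.
- parts_tray: Bystander, loose: empty red open tray, 100 x 140 x 40 mm. Origin at the centre of its underside.
- battery: Bystander, loose: black battery pack, 75 x 115 mm, 63 mm tall. Origin at the centre of its underside.
Not all that is in view belongs to the job. What is shaped like the part that bears rocker_green_end but pink is not meant.

How it is judged:
By the outcome, as a careful person would: the job done as asked, in the order asked, and still so for the second after the job is handed in, with the robot touching nothing.
It also fails if it takes over 53 s, if anything falls off the work surface, if the arm or the gripper's body presses on something with over 40 N, if the wrist force passes 120 N, or if a joint passes its speed limit or range.

## Working session

There is one attempt and no reset: what is moved stays moved. The work goes in short steps, Python scripts to look and compute and a tool call to move; the robot and the scene stay as the last step left them, time stands still between calls to the robot, and variables do not carry over. Pictures are saved under pics/ and viewed, and the job is handed in when it is done.

Besides the shell and the picture viewer there is one more tool, called after ">>>" by a JSON object that holds its "name" and its "arguments". servo_tool: Moves the arm, as the interface text tells. Its arguments: {"type":"object","properties":{"steps":{"type":"array"}},"required":["steps"]}

```bash
mkdir -p pics; cat > h.py <<'E'
import numpy as np,cv2,pickle
from plant import get_obs,read_camera,sign_off
def grab(n,tag):
    c=read_camera(n);pickle.dump(c,open(f'pics/{tag}.pkl','wb'));cv2.imwrite(f'pics/{tag}.png',c['color'][:,:,::-1]);return c
def ld(tag): return pickle.load(open(f'pics/{tag}.pkl','rb'))
def ray(c,u,v):
    R=cv2.Rodrigues(np.array(c['rvec'],float))[0];t=np.array(c['tvec'],float).ravel()
    d=R.T@np.array([(u-c['cx'])/c['fx'],(v-c['cy'])/c['fy'],1.]);return -R.T@t,d
def onz(c,u,v,z):
    o,d=ray(c,u,v);return o+d*(z-o[2])/d[2]
def proj(c,p):
    K=np.array([[c['fx'],0,c['cx']],[0,c['fy'],c['cy']],[0,0,1.]])
    return cv2.projectPoints(np.array(p,float).reshape(-1,3),np.array(c['rvec'],float),np.array(c['tvec'],float),K,None)[0].reshape(-1,2)
E
python3 - <<'E'
from h import *
for n in('scene','top'):
    c=grab(n,n+'0');print(ray(c,280,210),c['fx'])
o=get_obs();print(o['time'],o['ee_pos'],o['orientation'],o['finger_gap'])
E
```

```text
(array([ 1.30863035, -0.3475895 ,  0.81185434]), array([-0.68760985,  0.34798663, -0.63731964])) 468.10815949366815
(array([0.43886674, 0.00925822, 1.33716588]), array([ 0.09674598, -0.00686988, -0.99544376])) 526.6837555263637
0.1 [0.23035254 0.49888842 0.21291114] [[-9.93767877e-04  4.19403160e-01  9.07799538e-01]
 [-1.32164144e-03  9.07798643e-01 -4.19404194e-01]
 [-9.99998633e-01 -1.61657590e-03 -3.47840535e-04]] 1.0034173950828087
```

View pics/scene0.png

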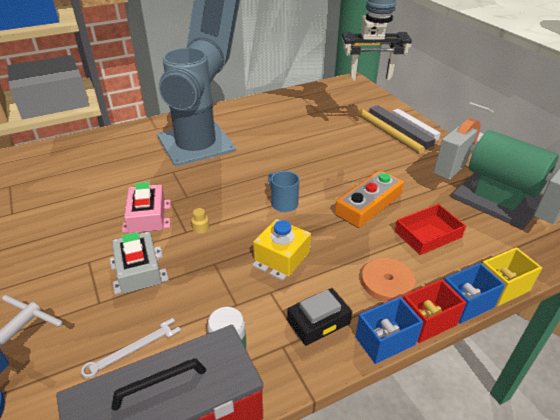

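View pics/top0.png

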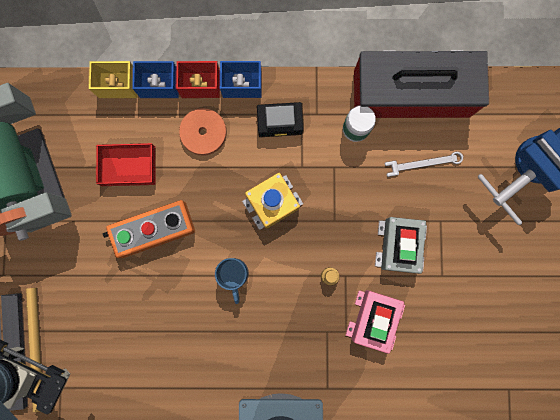

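The views show the grey isolator with its green end near top pixel (407,257), the blue plunger near (272,199), and the pendant's green button near (124,237). The pink box at (376,322) is a decoy. Next I'll measure these points by colour masks.

```bash
cat > m.py <<'E'
from h import *
import sys
def blobs(c,lo,hi,box,amin=15):
    h=cv2.cvtColor(c['color'],cv2.COLOR_RGB2HSV);m=cv2.inRange(h,lo,hi)
    k=np.zeros_like(m);x0,y0,x1,y1=box;k[y0:y1,x0:x1]=m[y0:y1,x0:x1]
    n,l,s,ce=cv2.connectedComponentsWithStats(k)
    return [(s[i][4],s[i][:4].tolist(),ce[i]) for i in range(1,n) if s[i][4]>amin]
G=((45,100,60),(85,255,255));B=((100,120,60),(125,255,255));R=((0,170,90),(8,255,255));
t=ld('top0');s=ld('scene0')
def tri(a,b):
    o1,d1=ray(t,*a);o2,d2=ray(s,*b);d1/=np.linalg.norm(d1);d2/=np.linalg.norm(d2)
    k=np.linalg.lstsq(np.c_[d1,-d2],o2-o1,rcond=None)[0];p=o1+k[0]*d1;q=o2+k[1]*d2
    return (p+q)/2,np.linalg.norm(p-q)
def show(nm,col,tb,sb,z):
    a=blobs(t,*col,tb);b=blobs(s,*col,sb)
    for x in a: print(nm,'top',x[0],x[1],x[2].round(1),onz(t,*x[2],z).round(4))
    for x in b: print(nm,'scn',x[0],x[1],x[2].round(1),onz(s,*x[2],z).round(4))
    if a and b:
        p=tri(max(a,key=lambda v:v[0])[2],max(b,key=lambda v:v[0])[2]);print('  tri',p[0].round(4),p[1].round(4))
show('rockG',G,(380,215,430,275),(110,230,165,290),.083)
show('rockR',R,(380,215,430,275),(110,230,165,290),.062)
show('plung',B,(250,180,295,220),(265,215,300,250),.101)
show('start',G,(105,220,140,255),(370,165,400,190),.068)
show('stop',R,(138,220,160,240),(360,180,380,195),.068)
E
python3 m.py
python3 - <<'E'
from h import *
t=ld('top0');s=ld('scene0')
a=cv2.resize(t['color'][190:290,340:450],None,fx=5,fy=5,interpolation=2);b=cv2.resize(s['color'][220:300,100:175],None,fx=5,fy=5)
o=np.zeros((500,800,3),np.uint8);a=a[:500,:425+0];o[:a.shape[0],:a.shape[1]]=a;b=b[:500,:375];o[:b.shape[0],425:425+b.shape[1]]=b
cv2.imwrite('pics/z.png',o[:,:,::-1])
E
```

```text
rockG top 132 [401, 250, 15, 10] [408.  254.4] [ 0.4547 -0.3023  0.083 ]
rockG scn 118 [122, 232, 18, 11] [130.1 236.8] [ 0.4569 -0.3     0.083 ]
  tri [ 0.4551 -0.3012  0.0821] 0.0027
rockR top 119 [401, 229, 15, 10] [408.3 233.4] [ 0.5056 -0.3095  0.062 ]
rockR scn 125 [125, 251, 19, 11] [133.9 256. ] [ 0.4999 -0.3054  0.062 ]
  tri [ 0.5056 -0.3068  0.0679] 0.0024
plung top 230 [264, 189, 17, 18] [271.9 197.6] [0.5885 0.0198 0.101 ]
plung scn 195 [274, 221, 17, 14] [282.1 227.4] [0.5995 0.017  0.101 ]
  tri [0.59   0.0208 0.0918] 0.0019
start top 131 [117, 231, 13, 13] [123.1 236.6] [0.4979 0.3797 0.068 ]
start scn 81 [379, 173, 11, 9] [384.2 177.3] [0.5062 0.3758 0.068 ]
  tri [0.4985 0.3822 0.0609] 0.0009
stop top 124 [141, 222, 13, 13] [147.4 228. ] [0.5189 0.3213 0.068 ]
stop scn 81 [366, 183, 11, 9] [371.  186.9] [0.5267 0.3179 0.068 ]
  tri [0.5196 0.3234 0.0613] 0.001
```

View pics/z.png

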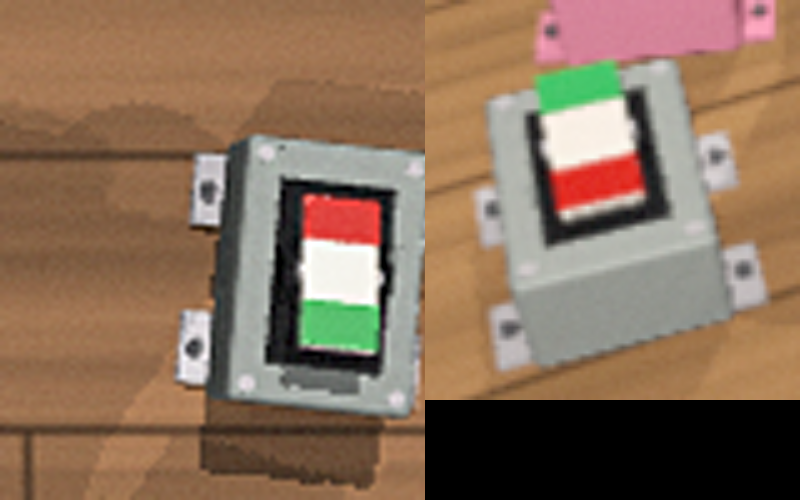

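Heights and spacing agree with the spec: the rocker triangulates at z≈82 mm, and green to red on the pendant is 62 mm. I'll close the gripper and move over the isolator.

>>> {"name": "servo_tool", "arguments": {"steps": [[0,20,-36,0,1.7],[0,20,-36,0,1.7],[0,20,-36,0,1.7],[0,20,-36,0,1.7],[0,20,-36,0,1.7],[0,20,-36,0,1.7],[0,20,-36,0,1.7],[0,20,-36,0,1.7],[0,20,-36,0,1.7],[0,20,-36,0,1.7]]}}

```text
time: 0.93
ee_pos: [0.4309, 0.1374, 0.2135]
orientation: [[-0.0, 0.134, 0.991], [0.0, 0.991, -0.134], [-1.0, 0.0, -0.0]]
force: [0.4, 0.3, -0.7]
finger_gap: 0.332
```

>>> {"name": "servo_tool", "arguments": {"steps": [[0,2,-40,0,0],[0,2,-40,0,0],[0,2,-40,0,0],[0,2,-40,0,0],[0,2,-40,0,0],[0,2,-40,0,0],[0,2,-40,0,0],[0,2,-40,0,0],[0,2,-40,0,0],[0,2,-40,0,0]]}}

```text
time: 1.77
ee_pos: [0.4501, -0.2626, 0.2133]
orientation: [[-0.0, 0.136, 0.991], [0.001, 0.991, -0.136], [-1.0, 0.0, -0.0]]
force: [1.8, 1.2, -0.4]
finger_gap: 0.005
```

>>> {"name": "servo_tool", "arguments": {"steps": [[0,2,-40,-20,0],[0,0,0,-30,0],[0,0,0,-30,0],[0,0,0,0,0],[0,0,0,0,0]]}}

```text
time: 2.18
ee_pos: [0.4513, -0.2969, 0.1336]
orientation: [[-0.003, 0.136, 0.991], [0.004, 0.991, -0.136], [-1.0, 0.003, -0.004]]
force: [-0.3, 0.1, -0.2]
finger_gap: 0.004
```

```bash
python3 - <<'E'
from h import *
s=grab('scene','s1');t=grab('top','t1');e=np.array(get_obs()['ee_pos']);print(e)
for c in(s,t):print(proj(c,e-[0,0,.017]))
a=cv2.resize(s['color'][190:300,80:200],None,fx=5,fy=5)[:550,:400+200]
cv2.imwrite('pics/s1z.png',a[:,:,::-1])
E
```

```text
[ 0.45326575 -0.29819887  0.1365465 ]
[[127.25633507 223.57450321]]
[[410.15718812 254.86622431]]
```

View pics/s1z.png

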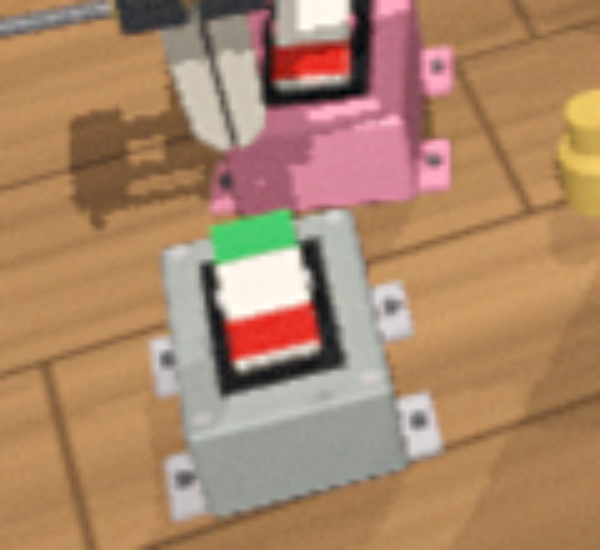

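The fingers (tip at about (125,219) in the full image) are over the green end (about (131,237)). I'll press down gradually.

>>> {"name": "servo_tool", "arguments": {"steps": [[0,0,-2,-10,0],[0,0,0,-10,0],[0,0,0,-8,0],[0,0,0,-6,0],[0,0,0,-4,0],[0,0,0,-4,0],[0,0,0,-3,0],[0,0,0,0,0]]}}

```text
time: 2.95
ee_pos: [0.4523, -0.2997, 0.0894]
orientation: [[-0.001, 0.136, 0.991], [0.001, 0.991, -0.136], [-1.0, 0.001, -0.001]]
force: [-0.1, 0.6, 0.1]
finger_gap: 0.006
```

>>> {"name": "servo_tool", "arguments": {"steps": [[0,0,0,-2,0],[0,0,0,-2,0],[0,0,0,0,0]]}}

```text
time: 3.2
ee_pos: [0.4525, -0.2999, 0.0858]
orientation: [[-0.0, 0.136, 0.991], [0.0, 0.991, -0.136], [-1.0, 0.0, -0.0]]
force: [0.0, 0.1, -0.2]
finger_gap: 0.005
```

```bash
python3 - <<'E'
from h import *
s=grab('scene','s2');e=np.array(get_obs()['ee_pos']);print(e,get_obs()['force'])
a=cv2.resize(s['color'][190:300,80:200],None,fx=5,fy=5)
cv2.imwrite('pics/s2z.png',a[:,:,::-1])
E
```

```text
[ 0.45248509 -0.29992008  0.08599804] [-0.06024212  0.54477119  0.38007089]
```

View pics/s2z.png

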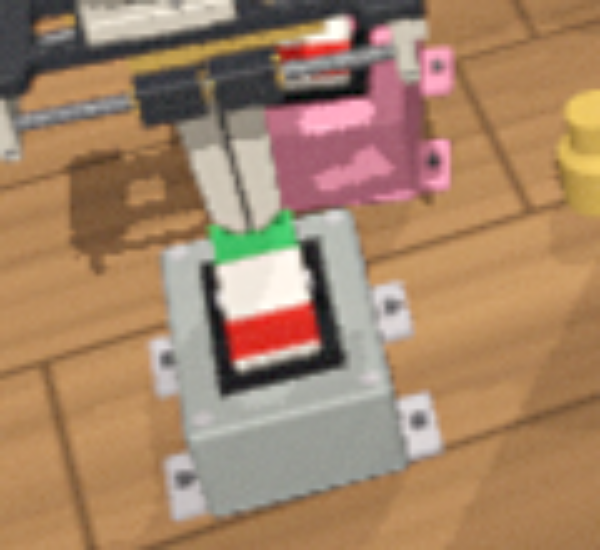

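The rocker has not moved yet. The tips look about 15 mm higher than the stated 17 mm lead would put them (tip at about (129,236), just at the green surface). I'll keep going and rely on force.

>>> {"name": "servo_tool", "arguments": {"steps": [[0,0,0,-2,0],[0,0,0,-2,0],[0,0,0,0,0]]}}

```text
time: 3.5
ee_pos: [0.4523, -0.2998, 0.0817]
orientation: [[-0.0, 0.136, 0.991], [0.0, 0.991, -0.136], [-1.0, 0.0, -0.0]]
force: [-0.4, -0.5, -0.3]
finger_gap: 0.007
```

>>> {"name": "servo_tool", "arguments": {"steps": [[0,0,0,-2,0],[0,0,0,-2,0],[0,0,0,0,0]]}}

```text
time: 3.75
ee_pos: [0.452, -0.2999, 0.0779]
orientation: [[-0.001, 0.136, 0.991], [0.0, 0.991, -0.136], [-1.0, -0.0, -0.001]]
force: [-2.1, 0.9, 2.8]
finger_gap: 0.005
```

```bash
python3 - <<'E'
from h import *
s=grab('scene','s3');t=grab('top','t3');e=np.array(get_obs()['ee_pos']);print(e,get_obs()['force'])
a=cv2.resize(s['color'][200:300,80:180],None,fx=4,fy=4);b=cv2.resize(t['color'][200:300,360:460],None,fx=4,fy=4)
cv2.imwrite('pics/s3z.png',np.hstack([a,b])[:,:,::-1])
E
```

```text
[ 0.45249943 -0.29994184  0.07799082] [-1.12133134 -1.35324613  0.08435277]
```

View pics/s3z.png

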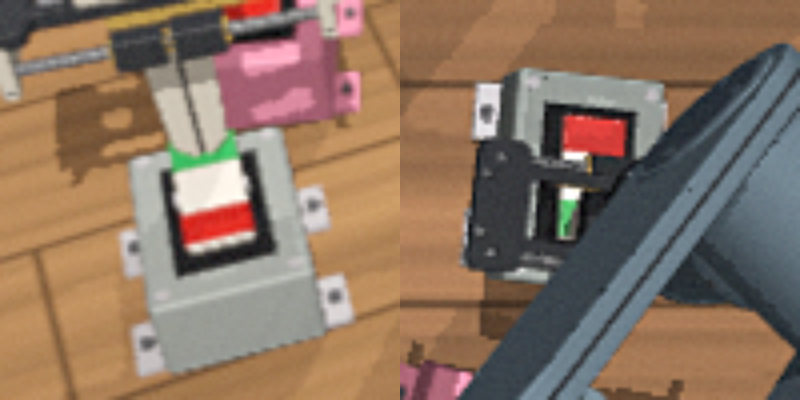

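Contact force showed at TCP z≈0.079, so I'll go on down by force.

>>> {"name": "servo_tool", "arguments": {"steps": [[0,0,0,-2,0],[0,0,0,-2,0],[0,0,0,0,0]]}}

```text
time: 4.1
ee_pos: [0.4522, -0.2999, 0.0737]
orientation: [[-0.0, 0.136, 0.991], [0.0, 0.991, -0.136], [-1.0, -0.0, -0.0]]
force: [-2.1, 0.2, 3.0]
finger_gap: 0.001
```

>>> {"name": "servo_tool", "arguments": {"steps": [[0,0,0,-2,0],[0,0,0,-2,0],[0,0,0,0,0]]}}

```text
time: 4.35
ee_pos: [0.4523, -0.3, 0.0698]
orientation: [[-0.0, 0.136, 0.991], [-0.0, 0.991, -0.136], [-1.0, -0.0, -0.0]]
force: [-2.5, 0.1, 4.2]
finger_gap: 0.006
```

>>> {"name": "servo_tool", "arguments": {"steps": [[0,0,0,-2,0]]}}

```text
time: 4.43
ee_pos: [0.4524, -0.3, 0.0683]
orientation: [[-0.0, 0.136, 0.991], [-0.0, 0.991, -0.136], [-1.0, -0.0, -0.0]]
force: [-4.9, 1.6, 6.7]
finger_gap: 0.006
```

```bash
python3 - <<'E'
from h import *
s=grab('scene','s4');t=grab('top','t4');e=np.array(get_obs()['ee_pos']);print(e,get_obs()['force'])
a=cv2.resize(s['color'][200:300,80:180],None,fx=4,fy=4);b=cv2.resize(t['color'][200:300,360:460],None,fx=4,fy=4)
cv2.imwrite('pics/s4z.png',np.hstack([a,b])[:,:,::-1])
E
```

```text
[ 0.45241577 -0.29998089  0.06795635] [-3.78782275  0.56124183  4.23373499]
```

View pics/s4z.png

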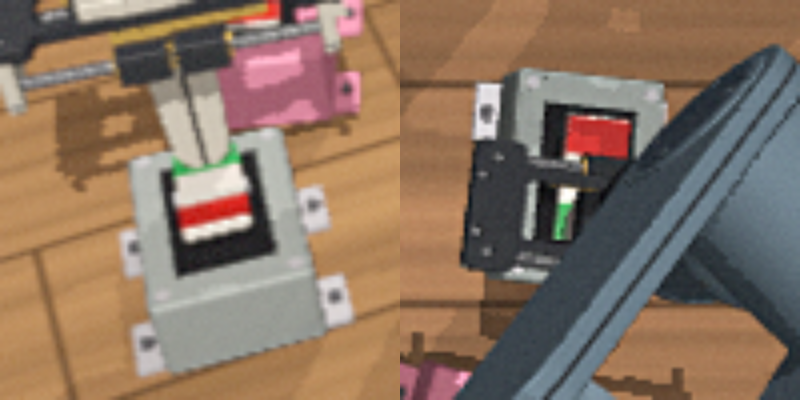

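>>> {"name": "servo_tool", "arguments": {"steps": [[0,0,0,-2,0],[0,0,0,0,0]]}}

```text
time: 4.7
ee_pos: [0.4524, -0.3, 0.066]
orientation: [[-0.0, 0.136, 0.991], [-0.0, 0.991, -0.136], [-1.0, -0.0, -0.0]]
force: [-4.0, -0.3, 5.6]
finger_gap: 0.004
```

>>> {"name": "servo_tool", "arguments": {"steps": [[0,0,0,-2,0],[0,0,0,0,0]]}}

```text
time: 4.87
ee_pos: [0.4525, -0.3001, 0.0648]
orientation: [[0.0, 0.136, 0.991], [-0.0, 0.991, -0.136], [-1.0, -0.0, 0.0]]
force: [-5.8, 2.1, 11.9]
finger_gap: 0.001
```

>>> {"name": "servo_tool", "arguments": {"steps": [[0,0,0,-1,0],[0,0,0,0,0]]}}

```text
time: 5.03
ee_pos: [0.4526, -0.3001, 0.0646]
orientation: [[0.0, 0.135, 0.991], [-0.001, 0.991, -0.135], [-1.0, -0.001, 0.001]]
force: [-6.8, 3.5, 17.1]
finger_gap: 0.004
```

```bash
python3 - <<'E'
from h import *
s=grab('scene','s5');t=grab('top','t5');e=np.array(get_obs()['ee_pos']);print(e,get_obs()['force'])
a=cv2.resize(s['color'][200:300,80:180],None,fx=4,fy=4);b=cv2.resize(t['color'][200:300,360:460],None,fx=4,fy=4)
cv2.imwrite('pics/s5z.png',np.hstack([a,b])[:,:,::-1])
E
```

```text
[ 0.45256436 -0.3001286   0.0646522 ] [-6.66406007  2.65467448 17.3196215 ]
```

View pics/s5z.png

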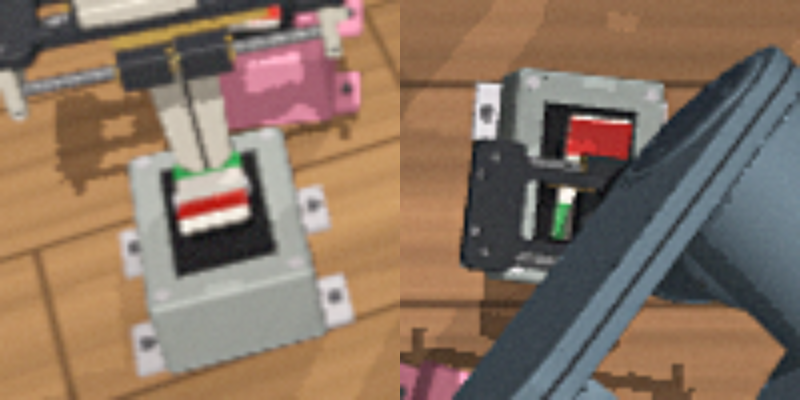

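Force rose to 17 N with the motion stopped, so this is the hard stop. I'll lift off and check.

>>> {"name": "servo_tool", "arguments": {"steps": [[0,0,0,10,0],[0,0,0,40,0],[0,0,0,40,0],[0,15,36,10,0],[0,15,36,0,0],[0,15,36,0,0],[0,15,36,0,0],[0,15,36,0,0],[0,15,36,0,0],[0,0,0,0,0]]}}

```text
time: 5.97
ee_pos: [0.5448, -0.0773, 0.163]
orientation: [[0.002, 0.13, 0.991], [0.003, 0.991, -0.13], [-1.0, 0.004, 0.002]]
force: [-0.6, 0.3, -0.5]
finger_gap: 0.006
```

```bash
python3 - <<'E'
from h import *
s=grab('scene','s6');t=grab('top','t6');e=np.array(get_obs()['ee_pos']);print(e,get_obs()['force'])
a=cv2.resize(s['color'][200:300,80:180],None,fx=4,fy=4);b=cv2.resize(t['color'][200:300,360:460],None,fx=4,fy=4)
cv2.imwrite('pics/s6z.png',np.hstack([a,b])[:,:,::-1])
E
```

```text
[ 0.54325476 -0.08218033  0.16284   ] [-0.05813045  0.6271503  -0.53667509]
```

View pics/s6z.png

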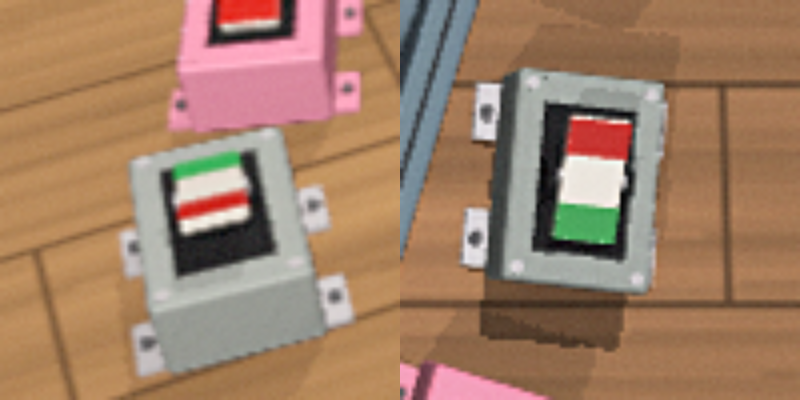

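The rocker is over, with the red end up. I'll check its angle numerically.

```bash
cat > r.py <<'E'
import m
from h import *
m.t=ld('top'+'0');
m.t=ld('t6');m.s=ld('s6');print('---')
g=m.show('G',m.G,(380,215,430,275),(110,230,165,290),.068)
g=m.show('R',m.R,(380,215,430,275),(110,230,165,290),.083)
E
python3 r.py | sed -n '/---/,$p'
```

```text
---
G top 137 [398, 251, 17, 10] [406.2 255.4] [ 0.4526 -0.3017  0.068 ]
G scn 58 [123, 238, 18, 7] [131.1 240.8] [ 0.454  -0.2999  0.068 ]
  tri [ 0.4528 -0.3008  0.0674] 0.002
R top 126 [402, 230, 16, 10] [409.6 234.2] [ 0.5026 -0.3072  0.083 ]
R scn 50 [124, 248, 18, 7] [132.5 250.8] [ 0.505  -0.3054  0.083 ]
  tri [ 0.5029 -0.3064  0.0817] 0.0023
```

Green end z = 67 mm and red end z = 82 mm, which is fully over. Now the plunger, moving to (0.591, 0.020).

>>> {"name": "servo_tool", "arguments": {"steps": [[0,16,34,0,0],[0,16,34,0,0],[0,16,35,0,0],[0,0,0,-20,0],[0,0,0,-20,0],[0,0,0,0,0],[0,0,0,0,0]]}}

```text
time: 6.65
ee_pos: [0.5896, 0.0179, 0.122]
orientation: [[-0.003, 0.137, 0.991], [0.0, 0.991, -0.137], [-1.0, -0.0, -0.003]]
force: [0.1, -0.0, 1.2]
finger_gap: 0.005
```

```bash
python3 - <<'E'
from h import *
s=grab('scene','s7');e=np.array(get_obs()['ee_pos']);print(e,get_obs()['force'],proj(s,[e,[.591,.0195,.101]]))
a=cv2.resize(s['color'][170:290,220:340],None,fx=5,fy=5)
cv2.imwrite('pics/s7z.png',a[:,:,::-1])
E
```

```text
[0.59055188 0.01773505 0.12321671] [0.18871258 0.54267242 0.0837788 ] [[280.70064448 217.61717508]
 [281.4120696  224.86992746]]
```

View pics/s7z.png

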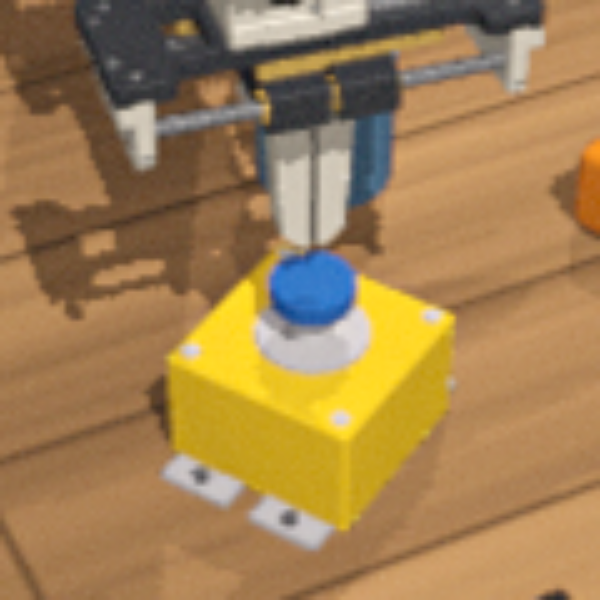

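The tip (at (282,219)) is above the plunger top (centre about (282,225)). I'll descend.

>>> {"name": "servo_tool", "arguments": {"steps": [[0,0,1,-8,0],[0,0,0,-8,0],[0,0,0,-4,0],[0,0,0,-4,0],[0,0,0,-4,0],[0,0,0,0,0]]}}

```text
time: 7.2
ee_pos: [0.5903, 0.02, 0.0944]
orientation: [[-0.001, 0.136, 0.991], [0.0, 0.991, -0.136], [-1.0, -0.0, -0.001]]
force: [-0.5, 0.2, 0.4]
finger_gap: 0.005
```

>>> {"name": "servo_tool", "arguments": {"steps": [[0,0,0,-3,0],[0,0,0,-3,0],[0,0,0,-2,0],[0,0,0,0,0]]}}

```text
time: 7.53
ee_pos: [0.5906, 0.02, 0.0869]
orientation: [[0.0, 0.136, 0.991], [-0.0, 0.991, -0.136], [-1.0, -0.0, 0.0]]
force: [-0.1, -0.3, 2.1]
finger_gap: 0.007
```

>>> {"name": "servo_tool", "arguments": {"steps": [[0,0,0,-3,0],[0,0,0,0,0]]}}

```text
time: 7.7
ee_pos: [0.5906, 0.02, 0.0838]
orientation: [[0.0, 0.136, 0.991], [-0.0, 0.991, -0.136], [-1.0, -0.0, 0.0]]
force: [0.4, 0.7, 1.3]
finger_gap: 0.004
```

>>> {"name": "servo_tool", "arguments": {"steps": [[0,0,0,-2,0],[0,0,0,0,0]]}}

```text
time: 7.87
ee_pos: [0.5906, 0.02, 0.0818]
orientation: [[0.0, 0.136, 0.991], [-0.0, 0.991, -0.136], [-1.0, 0.0, 0.0]]
force: [0.0, -0.4, 2.7]
finger_gap: 0.008
```

>>> {"name": "servo_tool", "arguments": {"steps": [[0,0,0,-2,0],[0,0,0,0,0]]}}

```text
time: 8.03
ee_pos: [0.5907, 0.02, 0.0803]
orientation: [[0.0, 0.136, 0.991], [-0.0, 0.991, -0.136], [-1.0, -0.0, 0.0]]
force: [-1.1, -0.7, 5.5]
finger_gap: 0.005
```

>>> {"name": "servo_tool", "arguments": {"steps": [[0,0,0,-2,0],[0,0,0,0,0]]}}

```text
time: 8.2
ee_pos: [0.5908, 0.02, 0.0801]
orientation: [[0.001, 0.135, 0.991], [-0.0, 0.991, -0.135], [-1.0, -0.0, 0.001]]
force: [-5.7, -1.4, 17.8]
finger_gap: 0.005
```

>>> {"name": "servo_tool", "arguments": {"steps": [[0,0,0,-1,0],[0,0,0,0,0]]}}

```text
time: 8.37
ee_pos: [0.5909, 0.02, 0.0801]
orientation: [[0.002, 0.135, 0.991], [-0.001, 0.991, -0.135], [-1.0, -0.0, 0.002]]
force: [-8.1, 0.1, 23.1]
finger_gap: 0.005
```

It stopped dead at z 0.080 with 23 N, as predicted for fully home. I'll lift, check, and move over the pendant.

>>> {"name": "servo_tool", "arguments": {"steps": [[0,0,0,10,0],[0,0,0,40,0],[0,0,0,20,0],[0,-9,36,0,0],[0,-9,36,0,0],[0,-9,36,0,0],[0,-9,36,0,0],[0,-9,36,0,0],[0,-9,36,0,0],[0,-9,36,0,0]]}}

```text
time: 9.2
ee_pos: [0.5266, 0.2738, 0.1465]
orientation: [[-0.001, 0.136, 0.991], [0.0, 0.991, -0.136], [-1.0, -0.0, -0.001]]
force: [0.8, 0.5, -0.3]
finger_gap: 0.002
```

>>> {"name": "servo_tool", "arguments": {"steps": [[0,-9,36,0,0],[0,-9,36,0,0],[0,-11,35,0,0],[0,0,0,-30,0],[0,0,0,-20,0],[0,0,0,0,0],[0,0,0,0,0]]}}

```text
time: 9.78
ee_pos: [0.4973, 0.3788, 0.0955]
orientation: [[-0.003, 0.135, 0.991], [-0.002, 0.991, -0.135], [-1.0, -0.002, -0.003]]
force: [-0.4, -0.1, -0.4]
finger_gap: 0.004
```

```bash
cat >> r.py <<'E'
m.t=grab('top','t8');m.s=grab('scene','s8')
m.show('plung',m.B,(250,180,295,220),(265,215,300,250),.085)
e=np.array(get_obs()['ee_pos']);print(e,get_obs()['force'],proj(m.s,[e,[.499,.379,.068]]))
a=cv2.resize(m.s['color'][130:250,265:425],None,fx=5,fy=5)
cv2.imwrite('pics/s8z.png',a[:,:,::-1])
E
python3 r.py|tail -5
```

```text
plung top 225 [264, 190, 17, 17] [271.9 198.3] [0.5887 0.02   0.085 ]
plung scn 190 [274, 226, 17, 14] [282.  232.4] [0.5989 0.0171 0.085 ]
  tri [0.5901 0.0208 0.0762] 0.0015
[0.4993549  0.37906876 0.09797668] [ 0.73102744 -0.22333915 -1.39822492] [[385.3115056  166.54655663]
 [383.57407692 175.57984026]]
```

View pics/s8z.png

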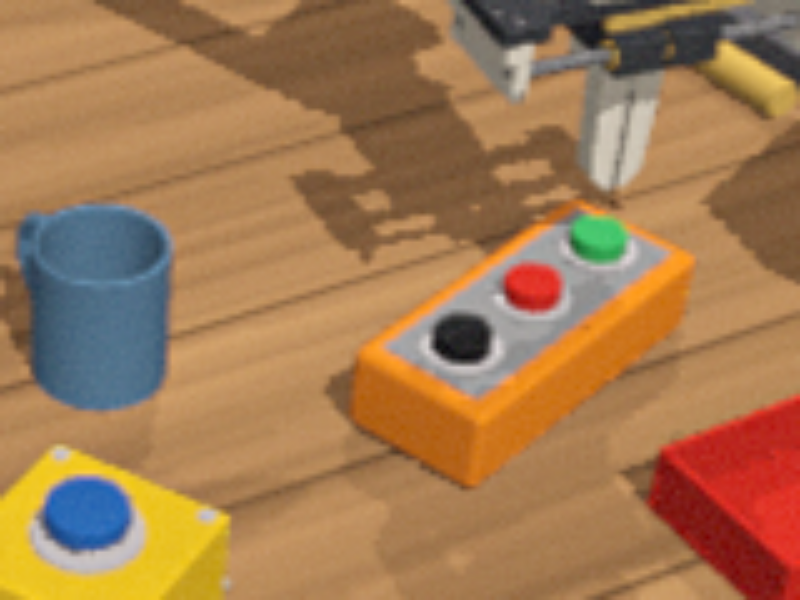

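The plunger dropped 15.6 mm, so it is home. The tips at (387,168) are above the green button at about (384,176), and I'll nudge 2 mm and press gently.

>>> {"name": "servo_tool", "arguments": {"steps": [[0,-1,-2,-10,0],[0,0,0,-10,0],[0,0,0,-5,0],[0,0,0,-3,0],[0,0,0,0,0]]}}

```text
time: 10.3
ee_pos: [0.497, 0.3766, 0.068]
orientation: [[-0.002, 0.136, 0.991], [-0.001, 0.991, -0.136], [-1.0, -0.001, -0.001]]
force: [0.3, 0.6, 0.6]
finger_gap: 0.002
```

>>> {"name": "servo_tool", "arguments": {"steps": [[0,0,0,-2,0],[0,0,0,-2,0],[0,0,0,0,0]]}}

```text
time: 10.55
ee_pos: [0.4975, 0.3771, 0.0648]
orientation: [[-0.0, 0.136, 0.991], [-0.0, 0.991, -0.136], [-1.0, -0.0, -0.0]]
force: [0.2, -0.3, 0.2]
finger_gap: 0.003
```

```bash
python3 - <<'E'
from h import *
s=grab('scene','s9');print(get_obs()['ee_pos'])
cv2.imwrite('pics/s9z.png',cv2.resize(s['color'][140:220,325:425],None,fx=7,fy=7)[:,:,::-1])
E
```

```text
[0.49751537 0.3771112  0.06501614]
```

View pics/s9z.png

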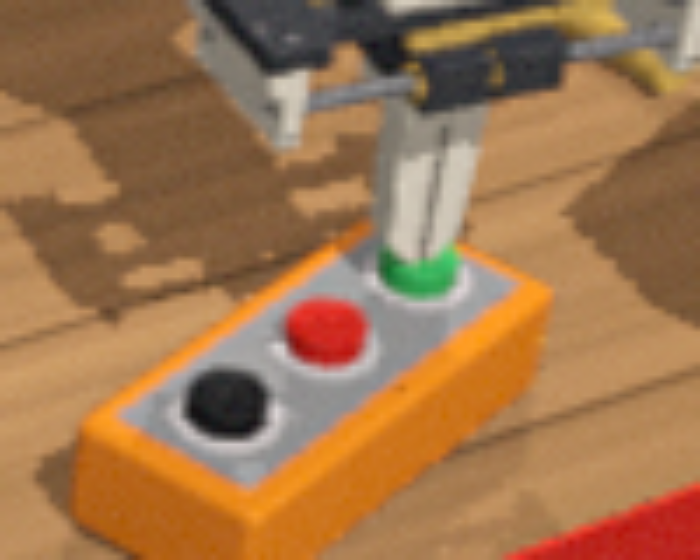

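The tips sit centred on the green button (about (385,177)), just touching it. I'll press in small steps.

>>> {"name": "servo_tool", "arguments": {"steps": [[0,0,0,-2,0],[0,0,0,0,0]]}}

```text
time: 10.77
ee_pos: [0.4978, 0.3773, 0.0631]
orientation: [[0.001, 0.136, 0.991], [0.0, 0.991, -0.136], [-1.0, 0.0, 0.001]]
force: [0.5, -0.1, 2.1]
finger_gap: 0.005
```

>>> {"name": "servo_tool", "arguments": {"steps": [[0,0,0,-2,0],[0,0,0,0,0]]}}

```text
time: 10.93
ee_pos: [0.4978, 0.3773, 0.0612]
orientation: [[0.001, 0.136, 0.991], [0.0, 0.991, -0.136], [-1.0, 0.001, 0.001]]
force: [1.3, 0.7, 2.7]
finger_gap: 0.002
```

>>> {"name": "servo_tool", "arguments": {"steps": [[0,0,0,-2,0],[0,0,0,0,0],[0,0,0,0,0]]}}

```text
time: 11.18
ee_pos: [0.4978, 0.3773, 0.0593]
orientation: [[0.001, 0.136, 0.991], [0.0, 0.991, -0.136], [-1.0, 0.001, 0.001]]
force: [0.1, -0.5, 3.4]
finger_gap: 0.003
```

>>> {"name": "servo_tool", "arguments": {"steps": [[0,0,0,-1,0],[0,0,0,0,0]]}}

```text
time: 11.35
ee_pos: [0.4978, 0.3773, 0.0582]
orientation: [[0.001, 0.136, 0.991], [0.0, 0.991, -0.136], [-1.0, 0.001, 0.001]]
force: [0.1, 0.8, 3.6]
finger_gap: 0.003
```

>>> {"name": "servo_tool", "arguments": {"steps": [[0,0,0,-1,0],[0,0,0,0,0]]}}

```text
time: 11.52
ee_pos: [0.4978, 0.3773, 0.0573]
orientation: [[0.001, 0.136, 0.991], [0.0, 0.991, -0.136], [-1.0, 0.001, 0.001]]
force: [0.7, 0.9, 4.7]
finger_gap: 0.007
```

>>> {"name": "servo_tool", "arguments": {"steps": [[0,0,0,-0.5,0],[0,0,0,0,0]]}}

```text
time: 11.68
ee_pos: [0.4978, 0.3773, 0.0573]
orientation: [[0.001, 0.136, 0.991], [0.0, 0.991, -0.136], [-1.0, 0.001, 0.001]]
force: [-0.5, -0.3, 8.1]
finger_gap: 0.005
```

>>> {"name": "servo_tool", "arguments": {"steps": [[0,0,0,-0.5,0],[0,0,0,0,0]]}}

```text
time: 11.85
ee_pos: [0.4979, 0.3773, 0.0572]
orientation: [[0.001, 0.136, 0.991], [0.001, 0.991, -0.136], [-1.0, 0.001, 0.001]]
force: [-1.8, 0.0, 9.9]
finger_gap: 0.006
```

>>> {"name": "servo_tool", "arguments": {"steps": [[0,0,0,5,0],[0,0,0,10,0],[0,0,0,40,0],[0,0,0,40,0],[0,-20,30,30,0],[0,-20,30,0,0],[0,-20,30,0,0],[0,-20,30,0,0],[0,0,0,0,0],[0,0,0,0,0]]}}

```text
time: 12.68
ee_pos: [0.4177, 0.4947, 0.1772]
orientation: [[-0.001, 0.132, 0.991], [-0.001, 0.991, -0.132], [-1.0, -0.002, -0.001]]
force: [0.4, -0.3, 0.1]
finger_gap: 0.003
```

```bash
cat > f.py <<'E'
import m
from h import *
m.t=grab('top','t10');m.s=grab('scene','s10');print('---')
m.show('G',m.G,(380,215,430,275),(110,230,165,290),.068)
m.show('R',m.R,(380,215,430,275),(110,230,165,290),.083)
m.show('plung',m.B,(250,180,295,220),(265,215,300,250),.085)
m.show('start',m.G,(105,220,140,255),(370,165,400,190),.068)
m.show('stop',m.R,(138,220,160,240),(360,180,380,195),.068)
print(get_obs()['force'])
cv2.imwrite('pics/f.png',np.hstack([cv2.resize(m.t['color'],(400,300)),cv2.resize(m.s['color'],(400,300))])[:,:,::-1])
E
python3 f.py|sed -n '/---/,$p'
```

```text
---
G top 136 [398, 251, 17, 10] [406.2 255.4] [ 0.4525 -0.3018  0.068 ]
G scn 59 [123, 238, 18, 7] [131.3 240.7] [ 0.454  -0.2996  0.068 ]
  tri [ 0.4529 -0.3007  0.0675] 0.0025
R top 124 [402, 230, 16, 10] [409.6 234.2] [ 0.5027 -0.3073  0.083 ]
R scn 50 [124, 248, 18, 7] [132.5 250.8] [ 0.505  -0.3054  0.083 ]
  tri [ 0.503  -0.3064  0.0818] 0.0023
plung top 226 [264, 190, 17, 17] [271.9 198.3] [0.5888 0.02   0.085 ]
plung scn 190 [274, 226, 17, 14] [282.  232.4] [0.5989 0.0171 0.085 ]
  tri [0.5902 0.0208 0.0763] 0.0014
start top 131 [117, 231, 13, 13] [123.1 236.6] [0.4979 0.3797 0.068 ]
start scn 80 [379, 173, 11, 9] [384.2 177.3] [0.5064 0.3756 0.068 ]
  tri [0.4985 0.3822 0.0607] 0.0008
stop top 126 [141, 222, 13, 13] [147.4 228.1] [0.5186 0.3213 0.068 ]
stop scn 80 [366, 183, 11, 9] [371.1 187. ] [0.5271 0.3181 0.068 ]
  tri [0.5194 0.3237 0.0609] 0.0015
[-0.4085153   0.25899841 -1.26825202]
```

View pics/f.png

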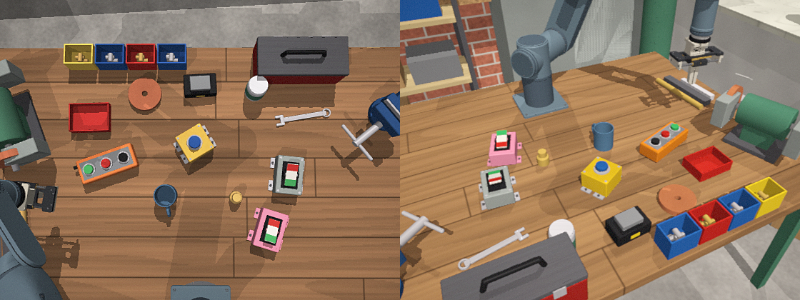

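The rocker is over, the plunger is home, the green button is back up, and the pendant is in the same place to the pixel. The arm is clear and nothing else has moved, so I'm handing in.

```bash
python3 -c "
from h import *
print(sign_off())"
```

```text
the job is handed in; nothing more can be done
None
```

I pressed the three controls in the order asked, using the closed fingertips, and handed the job in at about 13 s of the 53 s allowed.

- **Rocker:** it is fully over and stayed there. I pressed until it stopped dead at 17 N. In the last pictures the green end is at 67.5 mm and the red end at 82 mm.
- **Plunger:** it is fully home and stayed there. It stopped dead at 23 N, and the pictures show it 15.5 mm lower against the 16 mm expected, which is within measuring error.
- **Green button:** it went right down and sprang back up. The force rose from about 2 N to 4.7 N over 6 mm, then to 10 N at the hard stop.
- **Left alone:** the pendant's green and red buttons are at the same pixels as before, so the pendant did not move. The red and black buttons were not touched. I saw no change in the other items in the final pictures, though I did not measure them.

One thing disagreed. The interface says the fingertips stand 17 mm ahead of the TCP. With the gripper shut, contact came about 20 mm lower than that, with the tips roughly 3 to 5 mm behind the TCP. I went by contact force and the pictures instead.

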